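# Shut the drawer and flip up the mirror lid

### The arm

A 6-joint arm with a two-finger parallel gripper is mounted at the origin on the work surface. World frame = base frame: x ahead of the robot, y to its left, z up, the work surface at z = 0. Lengths are in m, angles in rad, forces in N, time in s.
With the tool pointing down it reaches from about 0.35 to 0.775 m from the base axis. Payload 7.3 kg.
Tool frame: the origin (TCP) lies at the very end of the fingers, on their centre line; the grasp point (between the pads) lies grip_point_offset behind it (grip_point_offset is the distance from the TCP to the grasp point, in m); z points along the fingers, y is the direction in which the jaws open and shut (so a half turn about z gives the same grasp; the last joint's range is limited). The gripper opens to 92 mm and grips with 3 to 60 N. Pads are 19 mm wide; open, the fingers measure 130 mm over their backs; the gripper's body (75 mm by 190 mm) begins 47 mm behind the grasp point.
Start: joints at [-1.383, 0.342, 1.524, -0, 1.275, -0.146], TCP at [0.172, -0.496, 0.227] pointing down, gripper open.
Joint ranges: [-2.53, 2.53], [-0.77, 2.02], [0.04, 2.7], [-1, 4.14], [0.28, 2.66], [-3.11, 3.11]. Speed limits (rad/s): [2.57, 2.57, 3.14, 3.14, 3.14, 3.14].

### API

Orientations are given as [roll, pitch, yaw] about the fixed x, y, z axes, in that order (R = Rz(yaw) Ry(pitch) Rx(roll)).
In Python, from cell import * gives the robot as it stands.
- The arm moves only by the shell command python3 -m inch 'ROWS' [OPENING] [FORCE]. ROWS is JSON, a list that holds one entry, the list of rows, each a list of 4 numbers: the shift along the tool's x, y, z in mm, then the turn about the tool's z in rad. In form: [[[x, y, z, roll], ...]]. A call has 1 to 10 rows; each row shifts and turns the commanded pose from where the row before left it, along the tool's axes as they then stand; what a row does not reach is not made up. A row lasts 1/8 s, in which the tool goes at most 62.5 mm and 10.7 degrees, less where a joint would pass 70% of its speed; a pose out of reach is approached as far as the arm can. A call with a gripper value outside its range is refused whole. OPENING is the closure, from -1 (fully open) to 1 (shut), set as the call begins (- or left out, the last holds). The fingers move at their own pace and stop on an object; FORCE is the grip in N (left out, the last holds). Time passes only in rows, so rows that do not move let the fingers close. It gives the time, the measured TCP pose, the force and the opening at its end, in the units of the state.
- observe(): the state, without advancing time (a new reading comes with each control period).
- read_camera(name): name is "scene" or "top" or "wrist"; returns a dict with "img" (480x640x3 uint8, blue, green, red), "fx", "fy", "cx", "cy" (pixels), "eye" and "rotation" of the camera in the world; the wrist camera has in their place "T_tool_cam" (4x4, takes a point from camera to tool coordinates, whose origin is the TCP and whose axes are the flange's). Camera axes: x right, y down, z forward; pixel columns grow to the right and rows downward; lengths in m; the calibration is good to about 2 mm. A picture is of the moment at which its call begins: read the wrist's pose just before it. There is no depth.
- hand_in(): hands the job in, once; it reports no verdict.
Trained networks look in the newest picture that a camera, given by its name, has taken for a name from the list of things; names that differ only in an ending like _2 or _b are one class to them, and where a whole thing is asked for, a point or a joint stands for the part that bears it (a point fixed in the world has none). Each returns a list of dicts, best first, with "conf" (0 to 1); they miss things now and then, are a little off and sometimes report something else, mostly with a low value. They report only what shows in the picture. A call takes as long as a camera call.
- boxes_of(camera, label): "at" ([row, column] in pixels, amid what is visible of it).
- place_of(camera, label): "at" ([row, column] in pixels: a listed point, or the origin of a listed thing).
The state is a dict: "time": time; "qpos": joint angles; "qvel": joint speeds; "joint_efforts": joint torques, N m; "tool_pos": TCP position; "tool_rot": TCP orientation; "contact_force": force on the tool from outside, world axes, zero at the start; "torque": the same for the moment, N m; "opening": finger opening in m.
Only numpy, scipy, OpenCV 4.12 (cv2) and the standard library are available. Lean on these libraries where they do the work, as an engineer would, in place of code of your own. Each camera call takes 0.05 s, during which the arm holds its last target. There are 200 camera calls.

### The job

Get the wooden jewellery box on the dressing table ready for use, with the fingertips or the outside of the fingers only: grip and lift nothing. First push its open drawer fully home by the front, then push the hinged lid up by the overhanging underside of its front edge and on over past upright, so that it leans back by itself with the mirror showing. Leave all the other things on the table where they are.

Things in the scene. Friction and masses are not known exactly. Their poses are not given: they have to be found in the camera images.
- jewel_box: wooden jewellery box, fixed, 120 mm deep (its x) by 200 wide (its y). Origin: centre of its underside, on the table. Its -x side is the front and faces roughly to the robot's right (-y), z up. The front panel is at x = -60 mm; the upper compartment's rim is 106 mm high. The lid's hinge line runs along y at x = +60, z = 106 mm. The drawer is below the lid's lip. 120 mm before the drawer are free, and 90 behind the box
- drawer (a joint): how far the drawer is pulled out, m: 0 fully home, at most 0.085. Slides along the box's x with light friction (about 1.2 N) and stays where it is left
- drawer_front (a point): centre of the outer face of the drawer's dark wooden front slab, which is 190 mm wide, 50 high (z 6 to 56 mm above the table) and 18 thick; it stands 18 mm proud of the box's front panel when the drawer is home. Behind it is a light wooden tray, 100 mm deep and 176 wide; the fingers are not to go into it or hook behind the slab
- lid (a joint): opening angle of the lid, rad: 0 closed, 1.95 leaning back on its stop. Free hinge with very little friction: it falls shut below about 1.48 and falls back open beyond that. The lid weighs about 0.22 kg (0.15 to 0.31); lifting its front edge takes 0.7 to 1.5 N
- lid_lip (a point): middle of the lower front edge of the lid, 140 mm from the hinge line; moves with the lid. Flat panel 200 mm wide, 14 thick, whose underside is at the hinge's height (106 mm) when closed; it overhangs the box's front panel by 20 mm along its whole width, so a fingertip tilted forward fits underneath. Its outer face is not to be pressed or pinched
- tin: round aluminium hairpin tin with screw-top lid, 76 mm across, 46 high; loose, to be left alone. Origin: centre of its underside
- bangles: green glass bangle stack on its stubby holder, 72 mm across, 72 high; loose, to be left alone. Origin: centre of its underside
- hairbrush: black plastic hairbrush lying bristles down, 220 x 60 x 32 mm; loose, to be left alone. Origin: centre of its underside
- lotion: red plastic lotion bottle, 54 mm across, 140 high; loose, to be left alone. Origin: centre of its underside
- cream_jar: white cream jar with blue cap, 66 mm across, 50 high; loose, to be left alone. Origin: centre of its underside
- comb: orange plastic comb lying flat, 160 x 35 x 6 mm; loose, to be left alone. Origin: centre of its underside
- perfume: square amber perfume bottle, 45 x 30 mm, 85 high; loose, to be left alone. Origin: centre of its underside

How it is judged:
On the way, in this order (a step that is already met when the one before it is completed fails the run):
1. the drawer is pushed fully home while the lid is still shut (value of joint drawer below 0.004 m and value of joint lid below 0.15 rad), for 0.2 s.
2. the lid has gone over past upright and leans back (value of joint lid above 1.8 rad), for 0.2 s.
At the end, for the whole second after the job is handed in: the drawer is home (within 5 mm), the lid leans back at rest beyond 1.8 rad with nothing touching it, and every loose thing is within 20 mm of where it stood (value of joint drawer below 0.005 m and value of joint lid above 1.8 rad and velocity of joint lid below 0.1 rad/s and distance of each of tin, bangles, hairbrush, lotion, cream_jar, comb, perfume from where it was at the start of the episode below 0.02 m).
It fails at once if the lid was pinched or pressed on its upper face (over 2 N) (contact force between the fingers and lid_c1 above 2 N).
It fails at once if the fingers reached into the drawer or hooked behind its front (over 2 N) (contact force between the fingers and drawer_c1 above 2 N or contact force between the fingers and drawer_c2 above 2 N or contact force between the fingers and drawer_c3 above 2 N or contact force between the fingers and drawer_c4 above 2 N or contact force between the fingers and drawer_c5 above 2 N).
It fails at once if a loose thing was shoved, carried or lifted more than 20 mm, or tipped (distance of any of tin, bangles, hairbrush, lotion, cream_jar, comb, perfume from where it was at the start of the episode above 0.02 m or angle between any of tin, bangles, hairbrush, lotion, cream_jar, comb, perfume's own z axis and vertical above 0.5 rad).
It also fails if it takes over 48 s, if anything falls off the work surface, if the arm or the gripper's body presses on something with over 40 N, if the wrist force passes 120 N, or if a joint passes its speed limit or range.

## Working session

There is one attempt and no reset: what is moved stays moved. The work goes in short steps, Python scripts to look and compute and a shell command to move; the robot and the scene stay as the last step left them, time stands still between calls to the robot, and variables do not carry over. Pictures are saved under pics/ and viewed, about 8 in all and at most 12, crops included, and the job is handed in when it is done.

```bash
ls; mkdir -p pics
python3 - <<'E'
from cell import *
import cv2,json
print(observe())
for c in("scene","top"):
    d=read_camera(c); cv2.imwrite(f"pics/{c}0.png",d["img"])
    print(c,d["fx"],d["fy"],d["cx"],d["cy"],d["eye"],d["rotation"])
    for n in("jewel_box","drawer_front","lid_lip","tin","bangles","hairbrush","lotion","cream_jar","comb","perfume"):
        print(n,[(p["at"],round(p["conf"],2)) for p in place_of(c,n)][:2])
E
```

```text
pics
{'time': 0.0, 'qpos': array([-1.38300194e+00,  3.42686558e-01,  1.52499452e+00,  2.39819173e-05,
        1.27537284e+00, -1.45985945e-01]), 'qvel': array([-0.00013943, -0.00050192,  0.00134165,  0.00012983, -0.00032521,
        0.00039571]), 'joint_efforts': array([ 1.15407292e-03, -4.31245351e+01, -2.44221497e+01,  7.18621491e-02,
        5.59580291e-02, -1.23107361e-04]), 'tool_pos': array([ 0.17196072, -0.4956282 ,  0.22607157]), 'tool_rot': array([-3.14015027e+00, -2.35256177e-04,  3.33773159e-01]), 'contact_force': array([0.65527021, 0.00764923, 0.09439026]), 'torque': array([ 0.03881441, -0.03068371,  0.0075224 ]), 'opening': 0.09177560459663961}
scene 438.2872788522929 438.2872788522929 320.9956396130121 242.6780704806657 [ 1.08139484 -0.52074484  0.70213176] [-2.29335604 -0.01394932  0.76423622]
jewel_box [([268.5, 304.7], 0.75)]
drawer_front [([295.5, 272.3], 0.63), ([206.4, 432.3], 0.35)]
lid_lip [([256.5, 279.0], 0.71)]
tin [([230.7, 371.9], 0.93)]
bangles [([214.4, 321.2], 0.97)]
hairbrush [([172.7, 393.9], 0.96), ([211.8, 318.7], 0.56)]
lotion [([206.3, 431.4], 0.55), ([212.7, 319.2], 0.46)]
cream_jar [([336.2, 113.9], 0.77)]
comb [([388.3, 154.4], 0.94), ([267.8, 303.2], 0.6)]
perfume [([322.0, 359.5], 0.89)]
top 453.7822637742797 453.7822637742797 311.3030839566222 235.09641813332817 [0.37322806 0.00213754 1.18152589] [-2.93681766 -0.00306435 -1.49919612]
jewel_box [([254.2, 326.9], 0.56)]
drawer_front [([245.3, 375.4], 0.8)]
lid_lip [([242.8, 365.7], 0.78)]
tin [([239.4, 246.5], 0.78)]
bangles [([293.0, 260.6], 0.82)]
hairbrush [([275.7, 143.5], 0.8)]
lotion [([216.2, 170.8], 0.94)]
cream_jar [([313.6, 473.1], 0.61), ([276.4, 144.0], 0.25)]
comb [([255.3, 476.5], 0.56)]
perfume [([182.6, 339.8], 0.72)]
```

View pics/scene0.png

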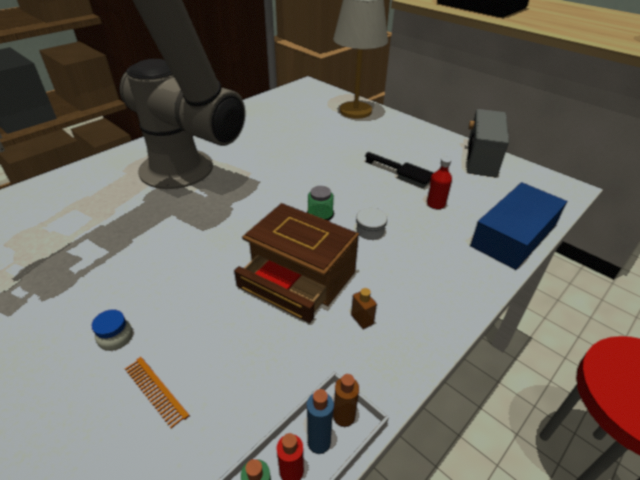

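View pics/top0.png

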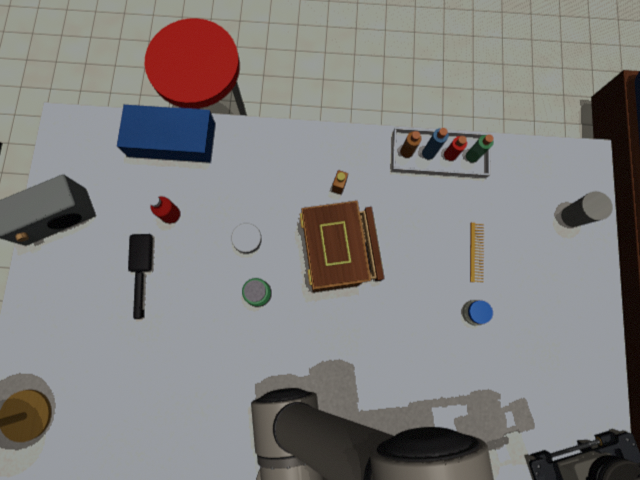

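```bash
cat > h.py <<'E'
import numpy as np
from scipy.spatial.transform import Rotation as Ro
from cell import *
def rm(r): return Ro.from_euler("xyz",r).as_matrix()
def ray(d,at):
    v=np.array([(at[1]-d["cx"])/d["fx"],(at[0]-d["cy"])/d["fy"],1]); return np.array(d["eye"]),rm(d["rotation"])@v
def atz(d,at,z):
    e,v=ray(d,at); return e+v*(z-e[2])/v[2]
def pix(d,p):
    c=rm(d["rotation"]).T@(np.asarray(p)-d["eye"]); return [d["cy"]+d["fy"]*c[1]/c[2],d["cx"]+d["fx"]*c[0]/c[2]]
E
python3 - <<'E'
from h import *
for c in("scene","top"):
    d=read_camera(c); print(c)
    for n,z in dict(jewel_box=0,drawer_front=.031,lid_lip=.106,tin=0,bangles=0,hairbrush=0,lotion=0,cream_jar=0,comb=0,perfume=0).items():
        for p in place_of(c,n)[:1]: print(n,atz(d,p["at"],z).round(3),round(p["conf"],2))
E
```

```text
scene
jewel_box [ 0.572 -0.037  0.   ] 0.92
drawer_front [ 0.602 -0.154  0.031] 0.81
lid_lip [ 0.593 -0.114  0.106] 0.62
tin [0.591 0.189 0.   ] 0.88
bangles [0.449 0.133 0.   ] 0.74
hairbrush [0.487 0.435 0.   ] 0.92
lotion [0.639 0.377 0.   ] 0.58
cream_jar [ 0.446 -0.423  0.   ] 0.82
comb [ 0.6   -0.426  0.   ] 0.76
perfume [ 0.759 -0.05   0.   ] 0.56
top
jewel_box [ 0.578 -0.03   0.   ] 0.87
drawer_front [ 0.601 -0.157  0.031] 0.72
lid_lip [ 0.587 -0.116  0.106] 0.72
tin [0.602 0.179 0.   ] 0.73
bangles [0.462 0.143 0.   ] 0.64
hairbrush [0.477 0.449 0.   ] 0.65
lotion [0.651 0.397 0.   ] 0.65
cream_jar [ 0.45  -0.422  0.   ] 0.86
comb [ 0.603 -0.426  0.   ] 0.95
perfume [ 0.756 -0.049  0.   ] 0.84
```

The scene image shows the box with its drawer open towards the lower left (drawer front near row 295, col 272) and the lid shut. The top image shows the drawer front near row 245, col 375, and its front area is free. 

The rows can't tilt the tool directly. I'll test whether the inner reach limit leaves the fingertips leaning towards the box, since the arm's start azimuth lines up with the box's axis.

```bash
python3 -m inch '[[[9,-61,0,0],[9,-61,0,0],[9,-61,0,0],[5,-30,0,0],[5,-30,0,0],[5,-30,0,0]]]' 1; python3 -c "
from h import *
s=observe();print(s['qpos'].round(3),rm(s['tool_rot']).round(3),grip_point_offset)"
```

```text
time: 2.95
tool_pos: [0.1221, -0.2234, 0.2268]
tool_rot: [3.141, 0.0, 0.334]
contact_force: [0.9, -0.1, 1.0]
opening: 0.0361
[-1.375 -0.194  2.117  0.     1.218 -0.138] [[ 0.945  0.328  0.   ]
 [ 0.328 -0.945 -0.001]
 [-0.     0.001 -1.   ]] 0.0188
```

```bash
cat > cal.py <<'E'
top=dict(fx=453.7822637742797,fy=453.7822637742797,cx=311.3030839566222,cy=235.09641813332817,eye=[0.37322806,0.00213754,1.18152589],rotation=[-2.93681766,-0.00306435,-1.49919612])
scene=dict(fx=438.2872788522929,fy=438.2872788522929,cx=320.9956396130121,cy=242.6780704806657,eye=[1.08139484,-0.52074484,0.70213176],rotation=[-2.29335604,-0.01394932,0.76423622])
E
python3 - <<'E'
from h import *; from cal import *; import cv2
for at in ([207,301],[203,357],[286,370],[292,312]): print(atz(top,at,.12).round(4))
# reproject a model
def box(a,o,pts):
    c,s=np.cos(a),np.sin(a); return [np.array(o)+[c*x-s*y,s*x+c*y,z] for x,y,z in pts]
im=cv2.imread("pics/top0.png"); im2=cv2.imread("pics/scene0.png")
a=1.77;o=[.575,-.034,0]
for d,i in((top,im),(scene,im2)):
    L=[pix(d,p) for p in box(a,o,[(-.08,-.1,.12),(-.08,.1,.12),(.06,.1,.12),(.06,-.1,.12)])]
    cv2.polylines(i,[np.int32([[c*16,r*16] for r,c in L])],True,(0,255,0),1,cv2.LINE_AA,4)
    D=.045
    L=[pix(d,p) for p in box(a,o,[(-.078-D,-.095,.056),(-.078-D,.095,.056),(-.078-D,.095,.006),(-.078-D,-.095,.006)])]
    cv2.polylines(i,[np.int32([[c*16,r*16] for r,c in L])],True,(255,255,0),1,cv2.LINE_AA,4)
A=cv2.resize(im[180:310,280:410],(400,400),interpolation=cv2.INTER_CUBIC);B=cv2.resize(im2[195:325,230:360],(400,400),interpolation=cv2.INTER_CUBIC)
cv2.imwrite("pics/fit.png",np.hstack([A,B]))
E
```

```text
[0.6608 0.0445 0.12  ]
[ 0.6807 -0.0902  0.12  ]
[ 0.4821 -0.1308  0.12  ]
[0.4585 0.0034 0.12  ]
```

View pics/fit.png

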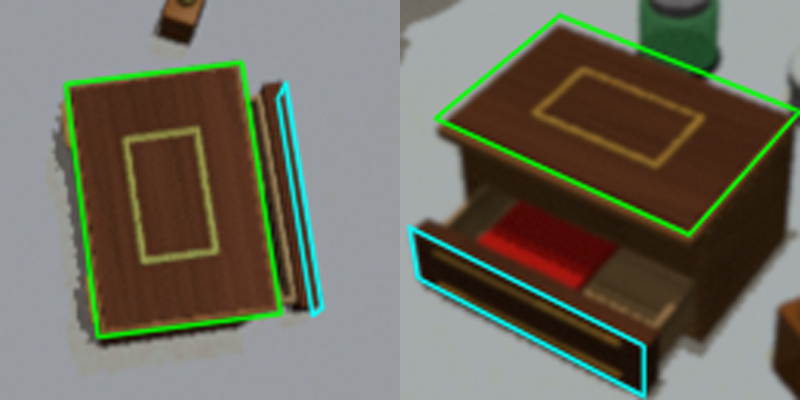

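```bash
python3 -m inch '[[[0,0,-40,-0.18],[0,0,-40,-0.18],[0,0,-40,-0.18],[0,0,-40,-0.18],[0,0,-40,-0.18],[0,0,-40,-0.18],[0,0,-40,-0.18],[0,0,-40,-0.176]]]'; python3 -m inch '[[[37,45,0,0],[37,45,0,0],[37,45,0,0],[37,45,0,0],[37,45,0,0],[53,-10,0,0],[53,-10,0,0],[53,-10,0,0]]]';python3 -m inch '[[[50,-40,0,0],[50,-40,0,0],[50,-40,0,0],[12,-56,0,0],[12,-56,0,0],[12,-56,0,0],[12,-56,0,0]]]'; python3 -c "
from h import *
s=observe();print(s['qpos'].round(3),rm(s['tool_rot']).round(3),s['tool_pos'].round(3))"
```

```text
time: 3.95
tool_pos: [0.1222, -0.224, 0.5482]
tool_rot: [3.142, 0.001, 1.776]
contact_force: [-1.0, -0.5, 0.6]
opening: 0.0004
time: 4.95
tool_pos: [0.2372, 0.1418, 0.5468]
tool_rot: [3.141, 0.0, 1.769]
contact_force: [1.6, 0.6, -0.5]
opening: 0.0004
time: 5.82
tool_pos: [-0.1291, 0.2583, 0.547]
tool_rot: [3.141, -0.001, 1.77]
contact_force: [0.4, 1.8, 0.1]
opening: 0.0003
[ 1.767 -0.153  1.222 -0.     2.071  1.568] [[-0.198  0.98  -0.   ]
 [ 0.98   0.198  0.001]
 [ 0.001  0.    -1.   ]] [-0.129  0.258  0.547]
```

```bash
python3 -m inch '[[[0,0,-50,0],[0,0,-50,0],[0,0,-40,0],[0,0,-30,0]]]'; python3 -c "
from h import *
s=observe();print(s['qpos'].round(3),rm(s['tool_rot']).round(3),s['tool_pos'].round(3))"
```

```text
time: 6.32
tool_pos: [-0.1273, 0.2583, 0.7181]
tool_rot: [3.142, -0.002, 1.77]
contact_force: [0.1, 0.2, 0.8]
opening: 0.0003
[ 1.76   0.105  0.4   -0.     2.635  1.561] [[-0.198  0.98  -0.   ]
 [ 0.98   0.198  0.002]
 [ 0.002  0.    -1.   ]] [-0.127  0.258  0.718]
```

Joint 5 is almost at its limit. I'll push a little further up and outward.

```bash
python3 -m inch '[[[0,0,-25,0],[0,0,-25,0],[0,0,-25,0],[0,0,-25,0]]]'; python3 -c "
from h import *
s=observe();print(s['qpos'].round(3),rm(s['tool_rot']).round(3),s['tool_pos'].round(3))"
```

```text
time: 6.82
tool_pos: [-0.1229, 0.2492, 0.7338]
tool_rot: [-3.14, -0.05, 1.77]
contact_force: [-0.2, 0.0, 1.1]
opening: 0.0008
[1.747 0.097 0.338 0.006 2.657 1.553] [[-0.197  0.98  -0.011]
 [ 0.979  0.198  0.049]
 [ 0.05  -0.001 -0.999]] [-0.123  0.249  0.734]
```

```bash
python3 -m inch '[[[0,0,-50,0],[0,0,-50,0],[0,0,-50,0],[0,0,-50,0],[0,0,-50,0],[0,0,-50,0]]]'; python3 -c "
from h import *
s=observe();print(s['qpos'].round(3),rm(s['tool_rot']).round(3),s['tool_pos'].round(3))"
```

```text
time: 7.58
tool_pos: [-0.1105, 0.2062, 0.7698]
tool_rot: [-3.14, -0.206, 1.769]
contact_force: [-0.0, 0.3, -0.3]
opening: 0.0001
[1.711 0.011 0.268 0.029 2.657 1.539] [[-0.193  0.98  -0.042]
 [ 0.96   0.198  0.2  ]
 [ 0.204 -0.001 -0.979]] [-0.11   0.206  0.77 ]
```

```bash
python3 -m inch '[[[20,0,-50,0],[20,0,-50,0],[20,0,-50,0],[20,0,-50,0],[20,0,-50,0],[20,0,-50,0],[20,0,-50,0],[20,0,-50,0]]]'; python3 -c "
from h import *
s=observe();print(s['qpos'].round(3),rm(s['tool_rot']).round(3),s['tool_pos'].round(3))"
```

```text
time: 8.57
tool_pos: [-0.102, 0.2209, 0.8119]
tool_rot: [-3.132, -0.41, 1.77]
contact_force: [-0.1, 0.6, -0.7]
opening: 0.0003
[1.547 0.04  0.037 0.209 2.657 1.552] [[-0.181  0.98  -0.088]
 [ 0.899  0.201  0.389]
 [ 0.399 -0.008 -0.917]] [-0.102  0.221  0.812]
```

```bash
python3 -m inch '[[[-25,0,57,0],[-25,0,57,0],[-25,0,57,0],[-25,0,57,0],[-13,51,-6,0],[-13,51,-6,0],[-13,51,-6,0],[-13,51,-6,0],[-13,51,-6,0],[-13,51,-6,0]]]';  python3 -c "
from h import *
s=observe();print(s['qpos'].round(3),rm(s['tool_rot']).round(3),s['tool_pos'].round(3))"
```

```text
time: 9.82
tool_pos: [0.0669, 0.2118, 0.6423]
tool_rot: [-3.116, -0.368, 1.752]
contact_force: [0.1, 2.3, 0.3]
opening: 0.0001
[ 0.229 -0.363  1.124  0.515  2.32   0.409] [[-0.168  0.982 -0.09 ]
 [ 0.918  0.189  0.349]
 [ 0.36  -0.024 -0.933]] [0.067 0.212 0.642]
```

```bash
python3 -m inch '[[[-8,52,18,0],[-8,52,18,0],[-8,52,18,0],[-8,52,18,0],[-8,52,18,0],[-46,20,6,0],[-46,20,6,0],[-46,20,6,0]]]';  python3 -c "
from h import *
s=observe();R=rm(s['tool_rot']);d=s['tool_pos']-[.575,-.034,0];print(s['qpos'].round(3),R.round(3),s['tool_pos'].round(3));b=np.array([[-.198,.98,0],[.98,.198,0],[0,0,1]]);print('boxX,Y,up',(b@d).round(4))"
```

```text
time: 10.82
tool_pos: [0.4013, 0.1453, 0.4674]
tool_rot: [-3.112, -0.367, 1.749]
contact_force: [1.1, -0.7, 0.8]
opening: 0.0004
[-0.098  0.088  1.263  0.365  1.903 -0.181] [[-0.166  0.982 -0.093]
 [ 0.918  0.188  0.348]
 [ 0.359 -0.027 -0.933]] [0.401 0.145 0.467]
boxX,Y,up [ 0.2101 -0.1347  0.4674]
```

```bash
cat > st.py <<'E'
import sys
from h import *
B=np.array([[-.198,.98,0],[.98,.198,0],[0,0,1]])
s=observe();R=rm(s['tool_rot']);p=B@(s['tool_pos']-[.575,-.034,0])
print(s['time'].__round__(2),'box',(p*1e3).round(1),'F',(B@s['contact_force']).round(1),'q',s['qpos'].round(2),'toolz',(B@R[:,2]).round(3))
if len(sys.argv)>3:
    t=np.array([float(v) for v in sys.argv[1:4]])
    d=R.T@B.T@(t-p*1e3); print('tool move',d.round(1),'len',np.linalg.norm(d).round(0))
E
python3 st.py -175 0 250;python3 st.py -175 0 32
```

```text
10.82 box [ 210.1 -134.7  467.4] F [-0.9  0.9  0.8] q [-0.1   0.09  1.26  0.36  1.9  -0.18] toolz [ 0.36  -0.022 -0.933]
tool move [-434.7  144.5   61.4] len 462.0
10.82 box [ 210.1 -134.7  467.4] F [-0.9  0.9  0.8] q [-0.1   0.09  1.26  0.36  1.9  -0.18] toolz [ 0.36  -0.022 -0.933]
tool move [-513.   150.5  264.8] len 597.0
```

```bash
python3 -m inch '[[[-54,18,8,0],[-54,18,8,0],[-54,18,8,0],[-54,18,8,0],[-54,18,8,0],[-54,18,8,0],[-54,18,8,0],[-54,18,8,0],[0,0,0,0]]]'; python3 st.py -175 0 32
```

```text
time: 11.95
tool_pos: [0.6074, -0.2041, 0.2436]
tool_rot: [-3.105, -0.372, 1.743]
contact_force: [0.4, 1.1, 0.5]
opening: 0.0006
11.95 box [-173.1   -1.9  243.6] F [1.  0.7 0.5] q [-0.57  0.71  0.91  0.25  1.8  -0.72] toolz [ 0.364 -0.027 -0.931]
tool move [-78.7   9.1 196.3] len 212.0
```

```bash
python3 -m inch '[[[-16,2,39,0],[-16,2,39,0],[-16,2,39,0],[-16,2,39,0],[-15,2,39,0],[0,0,0,0],[0,0,0,0]]]'; python3 st.py -110 0 32; python3 st.py -92 0 32
python3 - <<'E'
from h import *; import cv2
d=read_camera("scene"); cv2.imwrite("pics/s2.png",cv2.resize(d["img"][140:380,170:490],(800,600)))
E
```

```text
time: 12.82
tool_pos: [0.6135, -0.2043, 0.0414]
tool_rot: [-3.114, -0.365, 1.751]
contact_force: [0.4, 0.5, -0.2]
opening: 0.0006
12.82 box [-174.5    4.    41.4] F [ 0.4  0.5 -0.2] q [-0.56  0.88  1.14  0.25  1.4  -0.83] toolz [ 0.357 -0.02  -0.934]
tool move [56.8 -4.4 31.9] len 65.0
12.82 box [-174.5    4.    41.4] F [ 0.4  0.5 -0.2] q [-0.56  0.88  1.14  0.25  1.4  -0.83] toolz [ 0.357 -0.02  -0.934]
tool move [73.7 -4.5 38.3] len 83.0
```

View pics/s2.png

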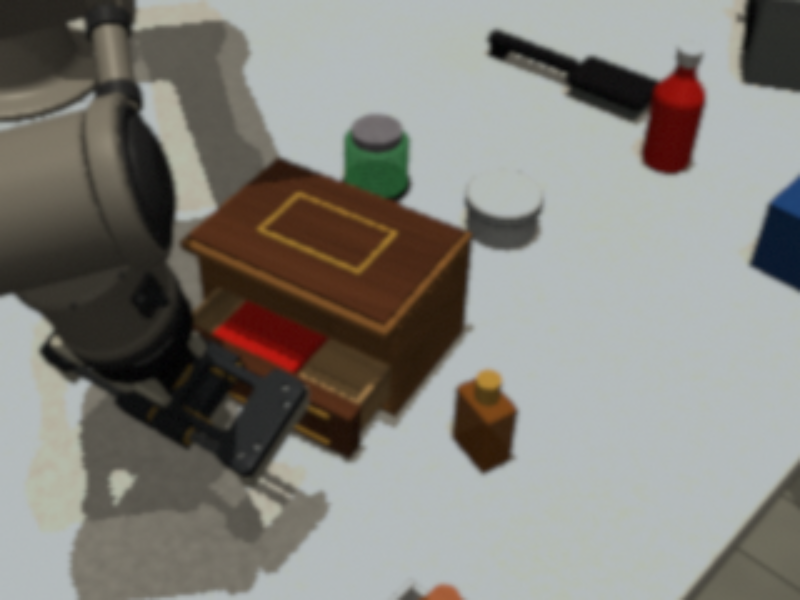

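The tilted, closed fingers stand in front of the drawer slab (picture about 250, 440), clear of everything. Next I push the drawer.

```bash
python3 -m inch '[[[12,-1,6,0],[12,-1,6,0],[12,-1,6,0],[12,-1,6,0],[9,0,5,0],[9,0,4,0],[7,0,4,0],[0,0,0,0]]]'; python3 st.py -82 0 32
```

```text
time: 13.88
tool_pos: [0.5931, -0.1251, 0.0308]
tool_rot: [-3.112, -0.365, 1.751]
contact_force: [0.4, -3.4, 0.2]
opening: 0.0
13.88 box [-92.8  -0.3  30.8] F [-3.4 -0.3  0.2] q [-0.48  0.81  1.33  0.28  1.26 -0.78] toolz [ 0.357 -0.023 -0.934]
tool move [10.5  0.2  2.7] len 11.0
```

```bash
python3 -m inch '[[[1.9,0,0.7,0],[1.9,0,0.7,0],[0,0,0,0]]]'; python3 st.py; python3 -m inch '[[[1.9,0,0.7,0],[0,0,0,0]]]'; python3 st.py
```

```text
time: 14.25
tool_pos: [0.5932, -0.1248, 0.031]
tool_rot: [-3.114, -0.359, 1.752]
contact_force: [2.8, -17.5, 1.3]
opening: 0.0005
14.25 box [-92.6  -0.1  31. ] F [-17.7  -0.7   1.3] q [-0.47  0.81  1.34  0.28  1.26 -0.78] toolz [ 0.351 -0.021 -0.936]
time: 14.5
tool_pos: [0.5933, -0.1248, 0.0311]
tool_rot: [-3.116, -0.356, 1.753]
contact_force: [2.9, -23.8, 1.1]
opening: 0.0001
14.5 box [-92.6  -0.   31.1] F [-23.9  -1.9   1.1] q [-0.47  0.81  1.34  0.28  1.25 -0.78] toolz [ 0.348 -0.02  -0.937]
```

```bash
python3 -m inch '[[[-20,0,-8,0],[-20,0,-8,0],[8,0,-20,0],[11,0,-27,0],[0,0,0,0]]]'; python3 st.py -130 0 82
python3 - <<'E'
from h import *; import cv2
d=read_camera("scene"); cv2.imwrite("pics/s3.png",cv2.resize(d["img"][180:340,210:410],(800,640))[:600])
for n in("drawer_front","lid_lip"): print(n,[(B:=p["at"],round(p["conf"],2),atz(d,p["at"],.031 if n[0]=="d" else .106).round(4)) for p in place_of("scene",n)][:1])
E
```

```text
time: 15.12
tool_pos: [0.6023, -0.16, 0.0838]
tool_rot: [-3.115, -0.364, 1.751]
contact_force: [-0.2, -0.7, 0.4]
opening: 0.0004
15.12 box [-128.9    1.8   83.8] F [-0.6 -0.3  0.4] q [-0.52  0.78  1.22  0.26  1.41 -0.78] toolz [ 0.357 -0.02  -0.934]
tool move [-1.7 -1.7  1.3] len 3.0
drawer_front [([282.5, 281.2], 0.56, array([ 0.5893, -0.1144,  0.031 ]))]
lid_lip [([256.8, 281.4], 0.62, array([ 0.5929, -0.1125,  0.106 ]))]
```

View pics/s3.png

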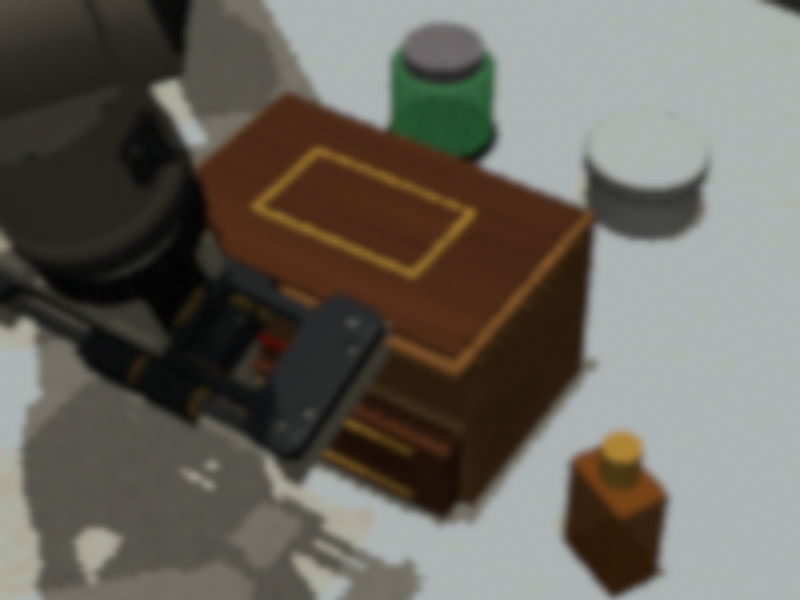

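Run:
```python
from h import *; from cal import *; import cv2
im=cv2.imread("pics/s3.png"); a=1.77
def P(x,y,z,o): 
    c,s=np.cos(a),np.sin(a); r,k=pix(scene,[o[0]+c*x-s*y,o[1]+s*x+c*y,z]); return [(k-210)*4,(r-180)*4]
o=[.576,-.038]
for D,col in((0,(0,255,0)),(.012,(255,255,0))):
    cv2.polylines(im,[np.int32([P(-.078-D,-.095,.056,o),P(-.078-D,.095,.056,o),P(-.078-D,.095,.006,o),P(-.078-D,-.095,.006,o)])],True,col,1,cv2.LINE_AA)
cv2.polylines(im,[np.int32([P(-.08,-.1,.12,o),P(-.08,.1,.12,o),P(.06,.1,.12,o),P(.06,-.1,.12,o)])],True,(255,0,255),1,cv2.LINE_AA)
cv2.polylines(im,[np.int32([P(-.06,-.1,0,o),P(-.06,-.1,.106,o)])],False,(255,0,255),1,cv2.LINE_AA)
cv2.imwrite("pics/s3b.png",im[150:])
```

```text
(no output)
```

View pics/s3b.png

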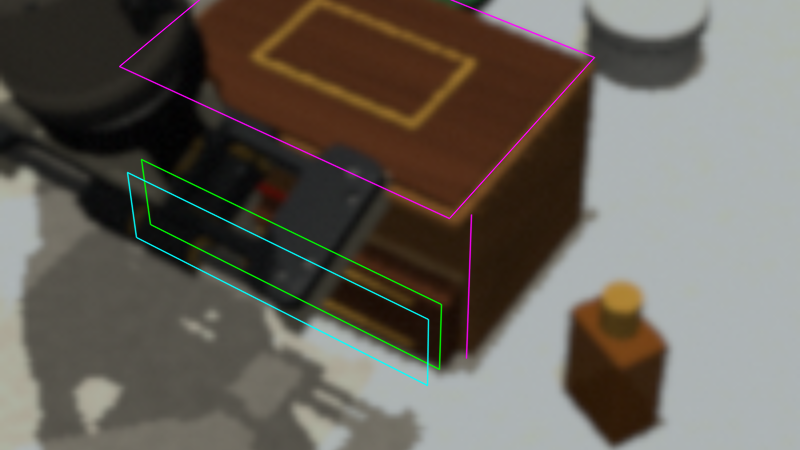

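The slab matches the home outline to about 3 mm. However, by geometry the gripper body may have met the lip when the push stopped. To be sure, I'll push again with the tip low, so the body stays below and behind the lip.

```bash
python3 -m inch '[[[-15,0,37,0],[-15,0,37,0],[0,0,0,0]]]'; python3 st.py -128 0 12;  python3 st.py -97 0 12
```

```text
time: 15.65
tool_pos: [0.5991, -0.1613, 0.0029]
tool_rot: [-3.111, -0.369, 1.75]
contact_force: [-2.2, 0.6, 12.4]
opening: 0.0003
15.65 box [-129.5   -1.6    2.9] F [ 1.  -2.  12.4] q [-0.52  0.88  1.27  0.27  1.27 -0.82] toolz [ 0.361 -0.023 -0.932]
tool move [ 4.7  1.4 -7.9] len 9.0
15.65 box [-129.5   -1.6    2.9] F [ 1.  -2.  12.4] q [-0.52  0.88  1.27  0.27  1.27 -0.82] toolz [ 0.361 -0.023 -0.932]
tool move [33.6  1.1  3.2] len 34.0
```

```bash
python3 -m inch '[[[5,1,-10,0],[10,0,3.8,0],[10,0,3.8,0],[6,0,2.3,0],[0,0,0,0]]]'; python3 st.py -92.7 0 12; python3 -m inch '[[[2,0,0.8,0],[2,0,0.8,0],[0,0,0,0]]]'; python3 st.py
```

```text
time: 16.27
tool_pos: [0.5948, -0.1323, 0.0131]
tool_rot: [-3.111, -0.367, 1.751]
contact_force: [-0.6, -0.3, -0.1]
opening: 0.0001
16.27 box [-100.3   -0.    13.1] F [-0.2 -0.7 -0.1] q [-0.48  0.84  1.32  0.28  1.25 -0.8 ] toolz [ 0.359 -0.024 -0.933]
tool move [6.7 0.  3.8] len 8.0
time: 16.65
tool_pos: [0.5942, -0.129, 0.0133]
tool_rot: [-3.111, -0.366, 1.75]
contact_force: [-0.0, 1.2, -1.0]
opening: 0.0004
16.65 box [-96.9   0.   13.3] F [ 1.1  0.2 -1. ] q [-0.48  0.84  1.33  0.28  1.24 -0.79] toolz [ 0.358 -0.023 -0.933]
```

```bash
python3 -m inch '[[[2,0,0.8,0],[2,0,0.8,0],[0,0,0,0]]]'; python3 st.py; python3 -m inch '[[[2,0,0.8,0],[0,0,0,0]]]'; python3 st.py;  python3 -m inch '[[[2,0,0.8,0],[0,0,0,0]]]'; python3 st.py
```

```text
time: 17.02
tool_pos: [0.5934, -0.1246, 0.0133]
tool_rot: [-3.111, -0.366, 1.75]
contact_force: [1.2, -0.0, 0.9]
opening: 0.0003
17.02 box [-92.4   0.1  13.3] F [-0.3  1.2  0.9] q [-0.48  0.83  1.34  0.28  1.24 -0.79] toolz [ 0.358 -0.023 -0.933]
time: 17.27
tool_pos: [0.5931, -0.1227, 0.0133]
tool_rot: [-3.112, -0.366, 1.75]
contact_force: [-0.3, -1.5, 0.9]
opening: 0.0004
17.27 box [-90.5   0.2  13.3] F [-1.4 -0.6  0.9] q [-0.47  0.83  1.34  0.29  1.23 -0.79] toolz [ 0.358 -0.023 -0.933]
time: 17.52
tool_pos: [0.5928, -0.1211, 0.0133]
tool_rot: [-3.112, -0.365, 1.75]
contact_force: [0.3, -4.0, -0.4]
opening: 0.0004
17.52 box [-88.9   0.2  13.3] F [-3.9 -0.5 -0.4] q [-0.47  0.83  1.35  0.29  1.23 -0.79] toolz [ 0.357 -0.023 -0.934]
```

The earlier stop was indeed something else, because the tip now goes further. I'll continue.

```bash
python3 -m inch '[[[2,0,0.8,0],[0,0,0,0]]]'; python3 st.py; python3 -m inch '[[[2,0,0.8,0],[0,0,0,0]]]'; python3 st.py;  python3 -m inch '[[[1.5,0,0.6,0],[0,0,0,0]]]'; python3 st.py
```

```text
time: 17.77
tool_pos: [0.5927, -0.1207, 0.0133]
tool_rot: [-3.113, -0.362, 1.75]
contact_force: [-0.8, -9.3, -0.5]
opening: 0.0005
17.77 box [-88.4   0.2  13.3] F [-9.  -2.6 -0.5] q [-0.47  0.83  1.35  0.29  1.23 -0.79] toolz [ 0.354 -0.022 -0.935]
time: 18.02
tool_pos: [0.5927, -0.1204, 0.0133]
tool_rot: [-3.114, -0.359, 1.75]
contact_force: [-1.1, -15.3, 0.3]
opening: 0.0003
18.02 box [-88.2   0.2  13.3] F [-14.8  -4.1   0.3] q [-0.47  0.83  1.35  0.28  1.22 -0.78] toolz [ 0.352 -0.021 -0.936]
time: 18.27
tool_pos: [0.5927, -0.1203, 0.0134]
tool_rot: [-3.114, -0.356, 1.75]
contact_force: [0.1, -20.2, 1.2]
opening: 0.0005
18.27 box [-88.1   0.3  13.4] F [-19.8  -3.9   1.2] q [-0.47  0.83  1.35  0.28  1.22 -0.78] toolz [ 0.349 -0.02  -0.937]
```

```bash
python3 -c "
from h import *
B=np.array([[-.198,.98,0],[.98,.198,0],[0,0,1]])
s=observe();print('F',(B@s['contact_force']).round(2),'T',(B@s['torque']).round(3))"
```

```text
F [-19.83  -3.92   1.17] T [ 0.6   -3.171  0.545]
```

```bash
python3 -m inch '[[[-16,0,-6,0],[-2,0,8,0],[-1,0,4,0],[0,0,0,0]]]';  python3 -c "
from h import *
B=np.array([[-.198,.98,0],[.98,.198,0],[0,0,1]])
s=observe();print('F',(B@s['contact_force']).round(2),'T',(B@s['torque']).round(3))"; python3 st.py
```

```text
time: 18.77
tool_pos: [0.5948, -0.1307, 0.0028]
tool_rot: [-3.113, -0.365, 1.751]
contact_force: [-2.9, -6.6, 16.8]
opening: 0.0002
F [-5.89 -4.16 16.79] T [ 0.658 -0.266  0.249]
18.77 box [-98.7   0.2   2.8] F [-5.9 -4.2 16.8] q [-0.48  0.85  1.33  0.28  1.22 -0.8 ] toolz [ 0.357 -0.021 -0.934]
```

Moment readings put the last push's contact at the fingertip, about 160 mm below the force reference, so the drawer is home against its stop. Now the fingertip goes under the lip.

```bash
python3 -m inch '[[[-10,0,-10,0],[-5,0,-10,0],[12,0,-30,0],[14,0,-34,0],[0,0,0,0]]]'; python3 st.py -115 0 82;python3 st.py -86 0 82
```

```text
time: 19.4
tool_pos: [0.6017, -0.1496, 0.0857]
tool_rot: [-3.116, -0.363, 1.752]
contact_force: [-0.5, 0.1, -0.9]
opening: 0.0001
19.4 box [-118.6    3.3   85.7] F [ 0.2 -0.5 -0.9] q [-0.5   0.77  1.24  0.27  1.4  -0.77] toolz [ 0.356 -0.019 -0.934]
tool move [ 1.9 -3.3  4.8] len 6.0
19.4 box [-118.6    3.3   85.7] F [ 0.2 -0.5 -0.9] q [-0.5   0.77  1.24  0.27  1.4  -0.77] toolz [ 0.356 -0.019 -0.934]
tool move [29.  -3.5 15.1] len 33.0
```

```bash
python3 -m inch '[[[12,-1,6,0],[12,-1,6,0],[5,-1,3,0],[0,0,0,0]]]'; python3 st.py -81 0 82
python3 - <<'E'
from h import *; import cv2
d=read_camera("scene"); cv2.imwrite("pics/s4.png",cv2.resize(d["img"][180:330,210:410],(800,600)))
E
```

```text
time: 19.9
tool_pos: [0.5906, -0.117, 0.0791]
tool_rot: [-3.11, -0.367, 1.751]
contact_force: [-0.2, -0.3, 1.1]
opening: 0.0009
19.9 box [-84.4  -1.2  79.1] F [-0.2 -0.3  1.1] q [-0.47  0.75  1.31  0.28  1.34 -0.75] toolz [ 0.359 -0.024 -0.933]
tool move [ 4.3  1.1 -1.5] len 5.0
```

View pics/s4.png

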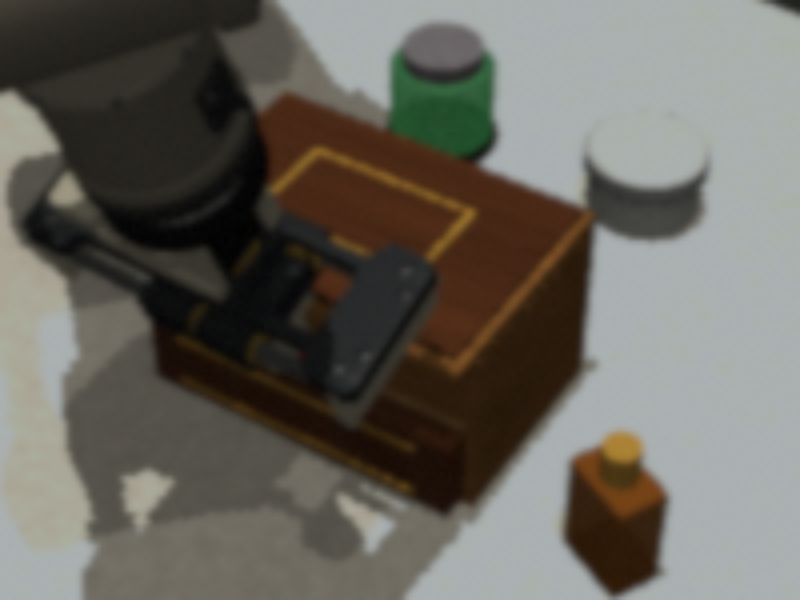

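The drawer slab lies against the box (bottom corner about 445, 505), the lid is still shut, and the fingertip is at the lip. Now I press gently forward and up.

```bash
python3 -m inch '[[[3,0,1.2,0],[3,0,1.2,0],[0,0,0,0]]]'; python3 st.py; python3 -m inch '[[[4.6,0,-4.2,0],[4.6,0,-4.2,0],[0,0,0,0]]]'; python3 st.py
```

```text
time: 20.32
tool_pos: [0.5906, -0.1151, 0.0796]
tool_rot: [-3.114, -0.36, 1.75]
contact_force: [1.1, -12.2, -0.3]
opening: 0.0005
20.32 box [-82.6  -0.7  79.6] F [-12.2  -1.3  -0.3] q [-0.46  0.74  1.32  0.28  1.33 -0.75] toolz [ 0.352 -0.021 -0.936]
time: 20.7
tool_pos: [0.5906, -0.1143, 0.0914]
tool_rot: [-3.116, -0.351, 1.749]
contact_force: [-0.4, -27.3, 0.9]
opening: 0.0004
20.7 box [-81.8  -0.6  91.4] F [-26.7  -5.7   0.9] q [-0.46  0.72  1.32  0.27  1.35 -0.74] toolz [ 0.344 -0.019 -0.939]
```

Run:
```python
from h import *
B=np.array([[-.198,.98,0],[.98,.198,0],[0,0,1]])
s=observe();F=B@s['contact_force'];T=B@s['torque'];print('F',F.round(2),'T',T.round(3),'lever',T[1]/F[0])
d=read_camera("scene");print([(p["at"],round(p["conf"],2)) for p in place_of("scene","lid_lip")][:1])
import cv2; cv2.imwrite("pics/s5.png",cv2.resize(d["img"][180:330,210:410],(800,600)))
w=read_camera("wrist"); cv2.imwrite("pics/w5.png",w["img"]); print(w["T_tool_cam"])
```

```text
F [-26.67  -5.75   0.87] T [ 0.655 -3.844  0.679] lever 0.14411315747380302
[([251.2, 276.9], 0.66)]
[[-3.92491305e-04 -9.57302126e-01 -2.89089060e-01  7.78559551e-02]
 [ 9.99999501e-01 -1.10196300e-04 -9.92773496e-04  7.53982450e-04]
 [ 9.18527634e-04 -2.89089305e-01  9.57301692e-01 -1.59170573e-01]
 [ 0.00000000e+00  0.00000000e+00  0.00000000e+00  1.00000000e+00]]
```

View pics/w5.png

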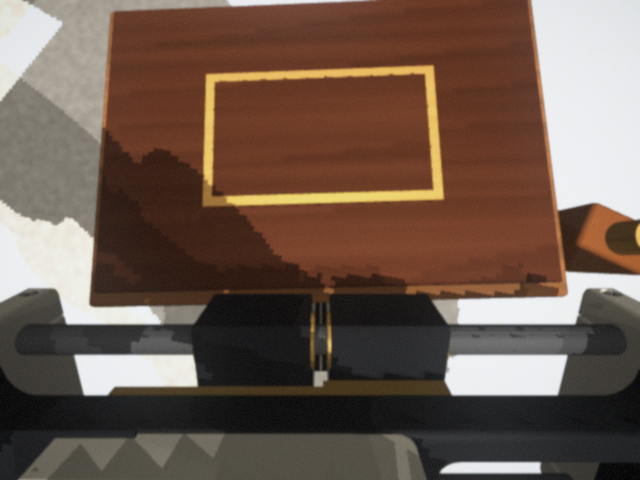

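The wrist view shows the lid's front edge (row 300) against the finger carriers. The moment lever puts the contact about 20 mm above the tip, and the detected lip has risen 5.6 px, so the lid seems to be lifting. The forward press is excessive, so I'll continue straight up.

```bash
python3 -m inch '[[[3.6,0,-9.3,0],[3.6,0,-9.3,0],[0,0,0,0]]]'; python3 st.py;python3 - <<'E'
from h import *
B=np.array([[-.198,.98,0],[.98,.198,0],[0,0,1]])
s=observe();F=B@s['contact_force'];T=B@s['torque'];print('lever',T[1]/F[0])
d=read_camera("scene");print([(p["at"],round(p["conf"],2)) for p in place_of("scene","lid_lip")][:1])
import cv2; cv2.imwrite("pics/s6.png",cv2.resize(d["img"][150:330,190:430],(800,600)))
E
```

```text
time: 21.22
tool_pos: [0.5906, -0.1105, 0.1117]
tool_rot: [-3.115, -0.358, 1.749]
contact_force: [-0.2, -15.3, 1.9]
opening: 0.0007
21.23 box [-7.800e+01  1.000e-01  1.117e+02] F [-15.   -3.2   1.9] q [-0.46  0.7   1.3   0.27  1.39 -0.72] toolz [ 0.351 -0.02  -0.936]
lever 0.1458246037945725
[([244.2, 277.3], 0.89)]
```

View pics/s6.png

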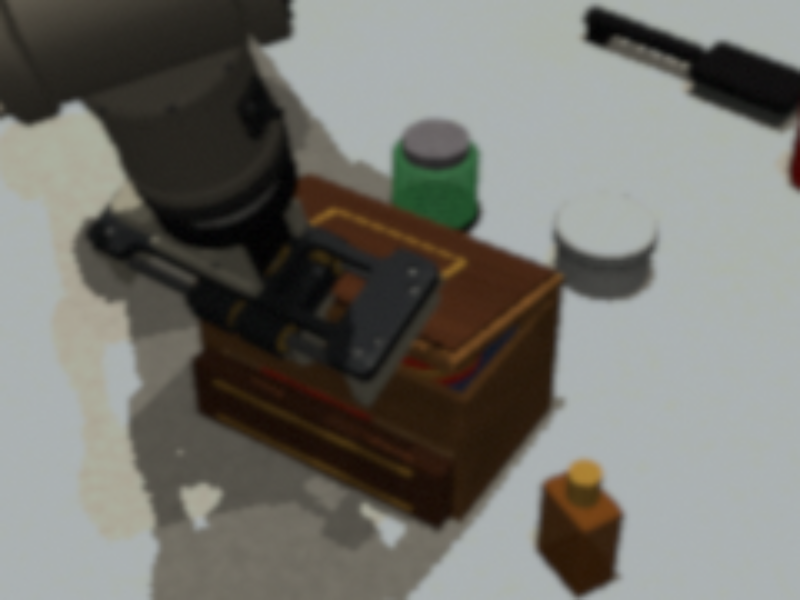

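The lid is lifting: a gap shows under its right edge at (480, 370) and the drawer is still home. I'll follow the arc.

```bash
python3 -m inch '[[[6.2,0,-11.8,0],[6.2,0,-11.8,0],[10.8,0,-9,0],[10.8,0,-9,0],[0,0,0,0]]]'; python3 st.py -37 0 184.4;python3 - <<'E'
from h import *
B=np.array([[-.198,.98,0],[.98,.198,0],[0,0,1]])
s=observe();F=B@s['contact_force'];T=B@s['torque'];print('lever',T[1]/F[0])
d=read_camera("scene");print([(p["at"],round(p["conf"],2)) for p in place_of("scene","lid_lip")][:1])
h=.6
p=np.array([.575,-.034,0])+B.T@[.0587-.14*np.cos(h),0,.106+.14*np.sin(h)];print('expected at .6',pix(d,p))
E
```

```text
time: 21.95
tool_pos: [0.5882, -0.088, 0.1627]
tool_rot: [-3.113, -0.366, 1.752]
contact_force: [0.6, -1.6, 0.4]
opening: 0.0006
21.95 box [-55.5   2.2 162.7] F [-1.7  0.3  0.4] q [-0.43  0.64  1.27  0.28  1.48 -0.68] toolz [ 0.358 -0.022 -0.934]
tool move [ 25.   -2.9 -13.6] len 29.0
lever 0.28398298960867696
[([214.9, 285.3], 0.76)]
expected at .6 [np.float64(218.88929444268365), np.float64(286.0170412886788)]
```

```bash
python3 -m inch '[[[12.5,-1,-6.8,0],[12.5,-1,-6.8,0],[13.4,0,-4.3,0],[13.4,0,-4.3,0],[13.9,0,-1.4,0],[13.9,0,-1.4,0],[0,0,0,0]]]'; python3 st.py 37 0 222;python3 st.py 68 0 224
python3 - <<'E'
from h import *
B=np.array([[-.198,.98,0],[.98,.198,0],[0,0,1]])
d=read_camera("scene");print([(p["at"],round(p["conf"],2)) for p in place_of("scene","lid_lip")][:1])
for h in(1.0,1.2,1.4):
    p=np.array([.575,-.034,0])+B.T@[.0587-.14*np.cos(h),0,.106+.14*np.sin(h)];print('expected',h,np.round(pix(d,p)))
E
```

```text
time: 22.92
tool_pos: [0.5749, -0.0238, 0.214]
tool_rot: [-3.112, -0.366, 1.752]
contact_force: [-0.9, -1.0, -0.3]
opening: 0.0006
22.93 box [ 10.1   1.9 214. ] F [-0.8 -1.1 -0.3] q [-0.34  0.54  1.3   0.3   1.52 -0.58] toolz [ 0.358 -0.023 -0.933]
tool move [28.  -2.3  2.3] len 28.0
22.93 box [ 10.1   1.9 214. ] F [-0.8 -1.1 -0.3] q [-0.34  0.54  1.3   0.3   1.52 -0.58] toolz [ 0.358 -0.023 -0.933]
tool move [57.6 -2.6 11.5] len 59.0
[([180.4, 302.7], 0.79)]
expected 1.0 [192. 298.]
expected 1.2 [180. 305.]
expected 1.4 [171. 313.]
```

On the arc, with the lid at about 1.2 rad. I'll push it over, pause for the fall, and retreat.

```bash
python3 -m inch '[[[14,-1,1.3,0],[14,-1,1.3,0],[14,0,4.1,0],[14,0,4.5,0],[0,0,0,0],[0,0,0,0]]]'; python3 st.py
python3 - <<'E'
from h import *; import cv2
B=np.array([[-.198,.98,0],[.98,.198,0],[0,0,1]])
d=read_camera("scene");print([(p["at"],round(p["conf"],2)) for p in place_of("scene","lid_lip")][:1])
for h in(1.4,1.6,1.95):
    p=np.array([.575,-.034,0])+B.T@[.0587-.14*np.cos(h),0,.106+.14*np.sin(h)];print('expected',h,np.round(pix(d,p)))
cv2.imwrite("pics/s7.png",cv2.resize(d["img"][110:350,170:490],(800,600)))
E
```

```text
time: 23.78
tool_pos: [0.5626, 0.03, 0.223]
tool_rot: [-3.111, -0.366, 1.75]
contact_force: [-0.1, -0.3, 0.7]
opening: 0.0007
23.77 box [ 65.2   0.5 223. ] F [-0.2 -0.2  0.7] q [-0.26  0.49  1.35  0.32  1.49 -0.51] toolz [ 0.358 -0.023 -0.933]
[([156.3, 330.2], 0.95)]
expected 1.4 [171. 313.]
expected 1.6 [163. 320.]
expected 1.95 [157. 333.]
```

View pics/s7.png

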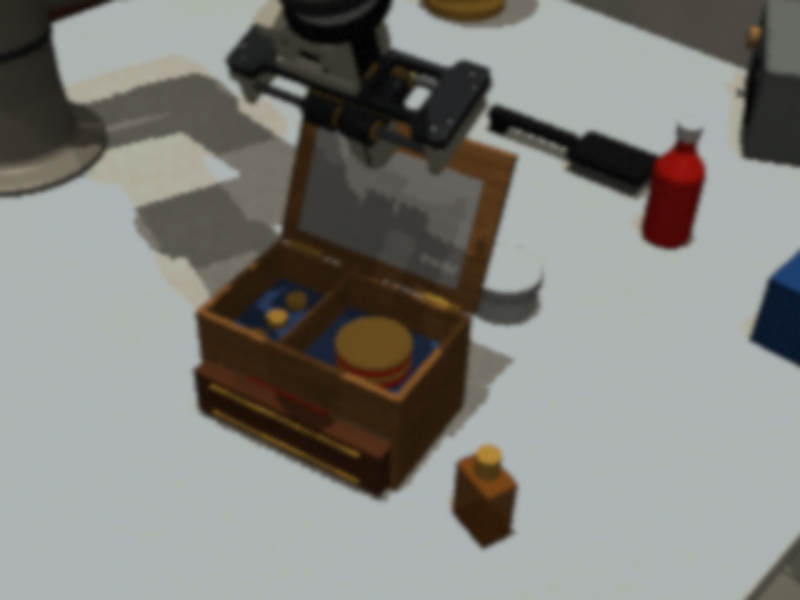

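The lid leans back with the mirror showing and the drawer is home. I'll retreat towards the front and check.

```bash
python3 -m inch '[[[-20,0,-8,0],[-37,0,-20,0],[-37,0,-20,0],[-37,0,-20,0],[-37,0,-20,0],[0,0,0,0],[0,0,0,0]]]'; python3 st.py
python3 - <<'E'
from h import *; import cv2
B=np.array([[-.198,.98,0],[.98,.198,0],[0,0,1]])
d=read_camera("scene")
for n,z in dict(lid_lip=.236,drawer_front=.031,tin=0,bangles=0,hairbrush=0,lotion=0,cream_jar=0,comb=0,perfume=0).items():
    print(n,[(p["at"],round(p["conf"],2),atz(d,p["at"],z).round(3)) for p in place_of("scene",n)][:1])
a=cv2.imread("pics/scene0.png");b=d["img"]
cv2.imwrite("pics/end.png",cv2.resize(b[110:350,170:490],(800,600)))
E
```

```text
time: 24.75
tool_pos: [0.5985, -0.1555, 0.2445]
tool_rot: [-3.111, -0.367, 1.749]
contact_force: [0.1, 0.7, -0.2]
opening: 0.0006
24.75 box [-123.7   -1.   244.5] F [ 0.7  0.2 -0.2] q [-0.51  0.65  1.03  0.26  1.73 -0.69] toolz [ 0.359 -0.023 -0.933]
lid_lip [([156.9, 329.9], 0.76, array([0.548, 0.072, 0.236]))]
drawer_front [([281.0, 283.2], 0.71, array([ 0.589, -0.109,  0.031]))]
tin [([230.8, 372.3], 0.68, array([0.598, 0.184, 0.   ]))]
bangles []
hairbrush [([175.2, 393.7], 0.55, array([0.482, 0.429, 0.   ]))]
lotion [([203.9, 432.2], 0.94, array([0.642, 0.388, 0.   ]))]
cream_jar [([338.0, 115.8], 0.74, array([ 0.448, -0.418,  0.   ]))]
comb [([156.5, 333.4], 0.74, array([0.283, 0.382, 0.   ]))]
perfume [([319.2, 360.9], 0.8, array([ 0.757, -0.051,  0.   ]))]
```

View pics/end.png

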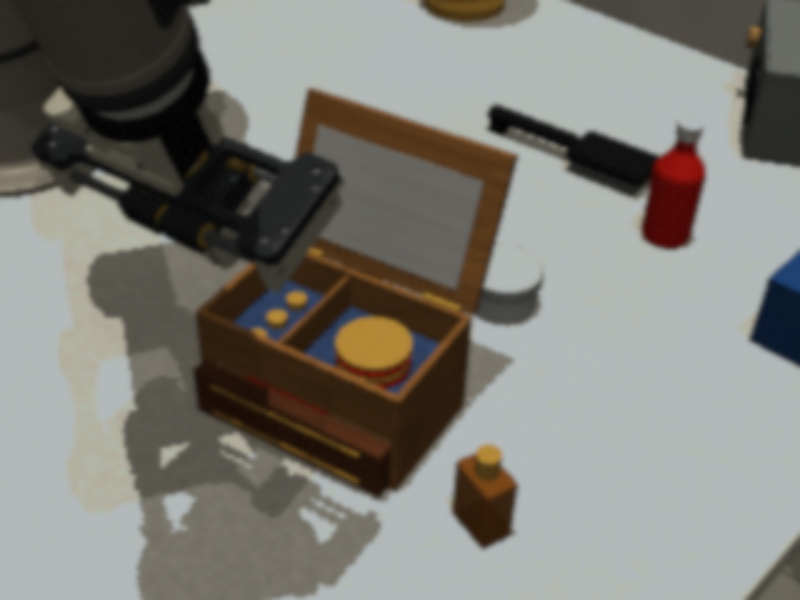

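```bash
python3 -c "
from cell import *
print(hand_in())"
```

```text
the job is handed in; nothing more can be done
None
```

The jewellery box is ready and the job is handed in: the drawer is home and the lid leans back on its stop with the mirror showing. It took about 25 s of the 48 s allowed. `hand_in()` gave no verdict.

**How it was done**
- **Tilt:** the move rows can't tilt the tool. I tilted it about 21° by driving the arm against its reach limit. The closed fingertips then leaned towards the box.
- **Drawer:** the first push stopped early, most likely because the gripper's body met the front edge of the lid, with about 24 N. I pushed again with the tip low until it hit a hard stop. The moment readings put that contact at the fingertip, so the drawer was against its stop.
- **Lid:** I lifted it by its lower front edge, followed its arc past upright, let it fall back, and withdrew the fingers clear of it.

**Last checks**
- **Lid:** the lip was seen at pixel (157, 330); (157, 333) is expected at 1.95 rad.
- **Drawer:** its front measured about 76 mm from the box's centre, against 78 mm when home.
- **Loose things:** tin, hairbrush, lotion, cream jar and perfume were re-detected within about 11 mm of their first positions, which is the detector's own scatter.
- **Not confirmed:** at the end the networks did not find the bangles and mistook the lid for the comb. The bangles were hidden behind the raised lid and the comb was outside the last picture. The fingers never went near either of them.
- **Contact forces:** I could not measure the force on the lid's upper face directly. Pressing on its front edge peaked at about 27 N, almost purely horizontal. The tip also touched the table twice, with 12 and 17 N.

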